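# Blow off the jig pin, seat the drill-jig cover on it and hold it down

## Robot

A 6-joint arm with a two-finger parallel gripper is mounted at the origin on a cart in front of the work surface, level with it; the furniture and walls round the work are solid. World frame = base frame: x ahead of the robot, y to its left, z up, the work surface at z = 0. Lengths are in m, angles in rad, forces in N, time in s.
With the tool pointing down it reaches from about 0.325 to 0.9 m from the base axis. Payload 3.5 kg.
Tool frame: the origin (TCP) lies at the very end of the fingers, on their centre line; the grasp point (between the pads) lies 19 mm behind it; z points along the fingers, y is the line along which they close (so a half turn about z gives the same grasp; the last joint's range is limited). The gripper opens to 85 mm and grips with 20 to 120 N. Pads are 22 mm wide; open, the fingers measure 114 mm over their backs; the gripper's body (76 mm by 85 mm) begins 54 mm behind the grasp point. The pads swing forward as they close: fully open they stand 13 mm farther back than shut.
Start: joints at [-0.103, 0.276, -0.026, 1.268, 0, 1.467], TCP at [0.625, -0, 0.231] pointing down, gripper open.
Joint ranges: [-3.12, 3.12], [-0.85, 1.88], [-1.08, 1.24], [-1.95, 2.15], [-1.57, 1.53], [-3.14, 3.14]. Speed limits (rad/s): [2.57, 2.57, 3.14, 3.14, 3.14, 3.14].

## Interface

Orientations are given as a unit quaternion [w, x, y, z].
In Python, from workcell import arm, cams, ticket gives the robot as it stands (arm), with the cameras (cams) and the job (ticket).
- The arm moves only by the shell command python3 shift.py 'ROWS'. ROWS is a JSON list that holds a single list of rows (three levels of brackets), with 1 to 8 rows, each of 5 numbers: the finger opening in m, then dx, dy, dz in shares of 40 cm (1.0 is 40 cm), then a turn about the tool's z in shares of 180 degrees (1.0 is 180 degrees); each row is the pose to reach, as a shift and turn from the pose commanded when the command began, along the tool's axes at that moment; what a row does not reach only later rows make up. A row lasts 1/10 s, in which the tool goes at most 0.05 m and 0.15 rad, less where a joint would pass 70% of its speed; a pose out of reach is approached as far as the arm can. The fingers move at their own pace and stop on an object; the grip force is fixed at half the most. Time passes only in rows, so rows that do not move let the fingers close. It prints the time, the measured TCP pose, the force, the opening and the grip force at its end. Input that does not fit is refused with a message, and nothing moves.
- arm.read_state(): the state, without advancing time (a new reading comes with each control period).
- cams.capture(name): name is "scene" or "side" or "wrist"; returns a dict with "color" (400x640x3 uint8, red, green, blue), "camera_matrix" (3x3 intrinsics, pixels), "camera_from_world" (4x4, takes a point from world to camera coordinates); the wrist camera has in their place "mount" (4x4, takes a point from camera to tool coordinates, whose origin is the TCP and whose axes are the flange's). Camera axes: x right, y down, z forward; pixel columns grow to the right and rows downward; lengths in m; the calibration is good to about 2 mm. A picture is of the moment at which its call begins: read the wrist's pose just before it. There is no depth.
- ticket.hand_in(): hands the job in; it is judged then, once.
The state is a dict: "clock": time; "joint_positions": joint angles; "qd": joint speeds; "joint_torque": joint torques, N m; "eef_pos": TCP position; "eef_rot": TCP orientation; "contact_force": force on the tool from outside, world axes, zero at the start; "moment": the same for the moment, N m; "grip_width": finger opening in m; "finger_force": force on a finger pad.
Only numpy, scipy, OpenCV 4.12 (cv2) and the standard library are available. Lean on these libraries where they do the work, as an engineer would, in place of code of your own. Each camera call takes 0.05 s, during which the arm holds its last target. There are 200 camera calls.

## Task

Squeeze the yellow trigger of the clamped blow gun all the way in to blow the drill jig's pin clean, and let it spring right back. Then take the blue jig cover by its black grip, line it up with the jig's aluminium seat, rest its flat underside on the tip of the pin about a finger's width off centre, slide it across until the hidden hole drops onto the pin, and press it down flat on the seat against the springs. Finish while still holding the cover pressed down, without letting go, and leave the screw jar, tape roll, tin and red pencil where they are.

Things in the scene. Friction and masses are not known exactly. Their poses are not given: they have to be found in the camera images.
- cover: Loose blue jig cover, 0.25 kg: plate 110 (x) x 76 (y) x 18 mm, lying flat. On top, centred, a black bar grip 70 (x) x 18 mm (y), from 18 to 54 mm above the underside; pinch its 18 mm width. Centre of the underside: hidden blind round hole 15 mm across, 14 mm deep, countersunk to about 21 mm. Origin: middle of the hole's mouth, on the underside; z up. Both ends alike: either way round is right.
- jig: Fixed drill jig: dark steel base 160 (x) x 120 (y) x 12 mm; on it an aluminium seat 110 (x) x 76 mm (y), the cover's outline, its top 30 mm above the bench. Two sprung brass lifters 12 mm across at x = -38 and +38 mm stand 5 mm proud; both together start down at 5 N, and 12 N (the cover's weight included) presses the cover flat on the seat. Origin: centre of the underside; z up.
- pin: Fixed upright steel locating pin in the middle of the jig's seat: 12 mm diameter, 12 mm tall above the seat, tapering over its top 4 mm to a flat tip 7 mm across. Origin: its foot, on the seat's top (30 mm above the bench); axes as the jig's.
- blowgun: Fixed air blow gun clamped on its side in a grey stand. Origin: on the bench under the red head; z up. Nozzle along +y, 75 mm high, ends 120 mm out. Black round handle, 24 mm diameter, runs level along +x, 75 mm high, free from x = 20 to 112 mm, over a 12 mm thick stand plate (posts at x = 0 and 127 mm). The yellow trigger lies level beside the handle on its +y side.
- squeeze_point (a point): Point to centre the fingers on, 75 mm above the bench, 65 mm along x and 6 mm along y from the gun's origin; axes as the gun's. Come from above and close along the gun's y: the handle's back lies 18 mm to the -y side, the trigger's outer face at rest about 33 mm to the +y side (about 19 mm when squeezed).
- trigger (a joint): Yellow trigger lever, 8 mm thick, 16 mm high, 92 mm long, on a sprung upright hinge near the gun's head (14 mm along x, 27 mm along y of the gun). 0 = released, 0.27 rad = squeezed fully in; about 8 N at the squeeze point, springs back when let go.
- jar: Bystander: glass jar of screws with a yellow lid, 67 mm across, 90 mm tall. Origin: centre of its underside.
- tape_roll: Bystander: roll of cream masking tape lying flat, 100 mm across, 25 mm high. Origin: centre of its underside.
- tin: Bystander: brown round tin, 86 mm across, 38 mm high. Origin: centre of its underside.
- red_pencil: Bystander: red pencil, 148 mm long (y), 7 mm thick, lying on the bench. Origin: centre of its underside.

How it is judged:
On the way, in this order (a step that is already met when the one before it is completed fails the run):
1. the blow gun's trigger is squeezed in by the fingers (0.22 rad or more) (value of joint trigger above 0.22 rad and contact force between the fingers and blowgun above 0.5 N), for 0.2 s.
2. the trigger has sprung back (value of joint trigger below 0.04 rad), for 0.2 s.
3. the held cover rests on the tip of the pin, its hole still 10 mm or more off the pin (contact force between cover and pin above 0.3 N and horizontal distance between cover and pin above 0.01 m and z of cover in the frame of pin above 0.007 m and contact force between the fingers and cover above 1 N), for 0.1 s.
4. the cover has dropped onto the pin (pin 4 mm or more inside the hole) (horizontal distance between cover and pin below 0.004 m and z of cover in the frame of pin below 0.008 m), for 0.1 s.
At the end, for the whole second after the job is handed in: The cover is on the pin (hole within 4 mm of the pin's axis), pressed flat on the seat (gap under 2 mm, tilt under 0.05 rad) and in line with the seat within 0.14 rad, at rest, with the fingers still holding it down with more than 2 N; the trigger is released (under 0.04 rad) (horizontal distance between cover and pin below 0.004 m and z of cover in the frame of pin below 0.002 m and angle between the x axis of cover and the x axis of jig, either way round below 0.14 rad and angle between cover's own z axis and vertical below 0.05 rad and contact force between the fingers and cover above 2 N and linear speed of cover below 0.02 m/s and value of joint trigger below 0.04 rad); the arm keeps its last pose, push and grip.
It fails at once if a bystander (jar, tape roll, tin or pencil) is moved by more than 20 mm (distance of any of jar, tape_roll, tin, red_pencil from where it was at the start of the episode above 0.02 m).
It also fails if it takes over 58 s, if anything falls off the work surface, if the arm or the gripper's body presses on something with over 40 N, if the wrist force passes 120 N, or if a joint passes its speed limit or range.

## Working session

There is one attempt and no reset: what is moved stays moved. The work goes in short steps, Python scripts to look and compute and a shell command to move; the robot and the scene stay as the last step left them, time stands still between calls to the robot, and variables do not carry over. Pictures are saved under pics/ and viewed, at most 10 in all, crops included, and the job is handed in when it is done.

```bash
ls; mkdir -p pics
python3 - <<'E'
from workcell import arm, cams, ticket
import cv2,numpy as np
for n in ("scene","side","wrist"):
    c=cams.capture(n); cv2.imwrite(f"pics/{n}0.png",c["color"][:,:,::-1]); np.savez(f"pics/{n}0.npz",**{k:v for k,v in c.items() if k!="name"})
    print(n,[ (k,np.round(v,3).tolist()) for k,v in c.items() if k!="color"])
s=arm.read_state();print({k:np.round(v,4).tolist() for k,v in s.items()})
E
```

```text
pics
shift.py
workcell.py
scene [('camera_matrix', [[389.751, 0.0, 316.181], [0.0, 389.751, 200.51], [0.0, 0.0, 1.0]]), ('camera_from_world', [[0.616, -0.788, -0.019, -0.386], [-0.53, -0.396, -0.75, 0.331], [0.583, 0.472, -0.661, 0.676], [0.0, 0.0, 0.0, 1.0]])]
side [('camera_matrix', [[450.728, 0.0, 316.356], [0.0, 450.728, 199.856], [0.0, 0.0, 1.0]]), ('camera_from_world', [[0.955, -0.295, 0.024, -0.572], [-0.107, -0.417, -0.903, 0.122], [0.276, 0.86, -0.43, 0.995], [0.0, 0.0, 0.0, 1.0]])]
wrist [('camera_matrix', [[344.84, 0.0, 323.91], [0.0, 344.84, 201.078], [0.0, 0.0, 1.0]]), ('mount', [[-0.0, -0.953, -0.304, 0.077], [1.0, -0.0, -0.001, 0.001], [0.001, -0.304, 0.953, -0.142], [0.0, 0.0, 0.0, 1.0]])]
{'clock': 0.15, 'joint_positions': [-0.1034, 0.277, -0.0276, 1.268, 0.0, 1.4674], 'qd': [0.0002, -0.0018, 0.0042, 0.0007, 0.001, -0.0007], 'joint_torque': [0.0012, -44.6056, 29.5639, 0.0105, -0.0, -0.0], 'eef_pos': [0.6244, 0.0, 0.2304], 'eef_rot': [-0.0007, 0.7071, 0.7071, -0.0006], 'contact_force': [0.6069, 0.3754, -0.2123], 'moment': [0.0521, -0.0613, -0.0078], 'finger_force': 0.0, 'grip_width': 0.0857}
```

View pics/scene0.png

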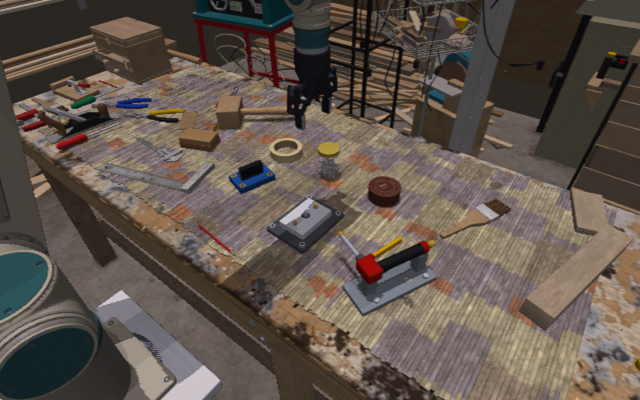

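View pics/side0.png

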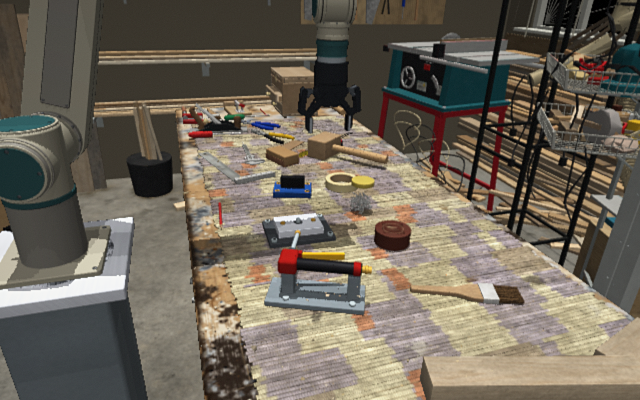

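View pics/wrist0.png

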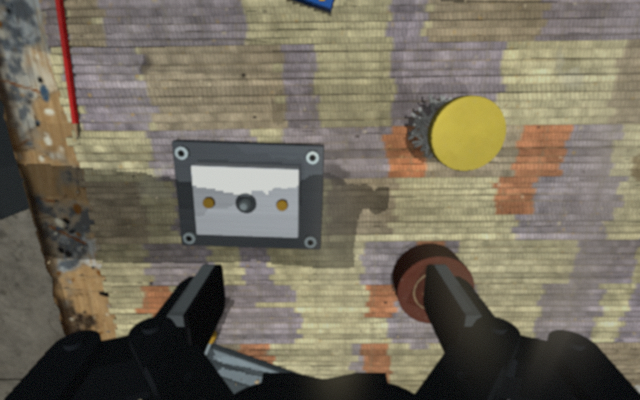

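The views show the jig (scene ≈305,222; wrist ≈247,203), the gun with its red head at scene 369,267 and handle to 430,245, and the cover at scene 252,178. The jar, tape, tin and pencil lie around them.

```bash
cat > h.py <<'E'
import numpy as np,cv2
from scipy.spatial.transform import Rotation as R
def pose(s):
    T=np.eye(4);T[:3,:3]=R.from_quat(np.roll(s["eef_rot"],-1)).as_matrix();T[:3,3]=s["eef_pos"];return T
def snap(n):
    from workcell import arm, cams, ticket
    s=arm.read_state();c=dict(cams.capture(n))
    c["W"]=pose(s)@c["mount"] if n=="wrist" else np.linalg.inv(c["camera_from_world"])
    c["hsv"]=cv2.cvtColor(np.ascontiguousarray(c["color"]),cv2.COLOR_RGB2HSV);return c
def save(c,f,box=None,k=1):
    im=c["color"][:,:,::-1]
    if box: im=im[box[1]:box[3],box[0]:box[2]]
    cv2.imwrite(f"pics/{f}.png",cv2.resize(im,None,fx=k,fy=k))
def ray(c,uv):
    d=c["W"][:3,:3]@np.linalg.inv(c["camera_matrix"])@[uv[0],uv[1],1];return c["W"][:3,3],d
def plane(c,uv,z):
    o,d=ray(c,uv);return o+d*(z-o[2])/d[2]
def tri(*cu):
    A=np.zeros((3,3));b=np.zeros(3);L=[]
    for c,uv in cu:
        o,d=ray(c,uv);d=d/np.linalg.norm(d);P=np.eye(3)-np.outer(d,d);A+=P;b+=P@o;L.append((P,o))
    x=np.linalg.solve(A,b);return x,max(np.linalg.norm(P@(x-o)) for P,o in L)
def mask(c,lo,hi,box=None):
    m=cv2.inRange(c["hsv"],np.array(lo),np.array(hi))
    if box: k=np.zeros_like(m);k[box[1]:box[3],box[0]:box[2]]=255;m&=k
    return m
def blobs(m,amin=15):
    n,l,s,ce=cv2.connectedComponentsWithStats(m)
    return [(int(s[i,4]),ce[i].round(1).tolist(),s[i,:4].tolist()) for i in range(1,n) if s[i,4]>=amin]
E
python3 - <<'E'
from h import *
a,b,w=snap("scene"),snap("side"),snap("wrist")
np.set_printoptions(precision=4,suppress=True)
red=((0,190,120),(6,255,255))
print("red a",blobs(mask(a,*red,(340,230,450,300))),"b",blobs(mask(b,*red,(270,240,390,290))))
blue=((100,150,60),(120,255,255))
print("blue a",blobs(mask(a,*blue,(220,150,290,200))),"b",blobs(mask(b,*blue,(260,170,330,205))))
yel=((20,200,120),(32,255,255))
print("yel a",blobs(mask(a,*yel,(340,220,450,300))),"b",blobs(mask(b,*yel,(270,240,390,290))))
# rough points
print("head",tri((a,(369,267)),(b,(290,261))),"handle end",tri((a,(426,247)),(b,(362,268))))
print("cover grip",tri((a,(251,169)),(b,(292,182))))
print("pin tip wrist z.042",plane(w,(246,203),.042),"lifters",plane(w,(209,202.5),.035),plane(w,(282,204.5),.035))
print("jar",plane(w,(468,133),.09),"tin",plane(a,(384,186),.038),"tape",plane(a,(286,149),.025))
print("base corners",[plane(w,p,.012)[:2] for p in((175,142),(324,146),(320,249),(181,244))])
print("pencil",[plane(a,p,.004)[:2] for p in((199,226),(231,253))])
E
```

```text
red a [(35, [424.5, 244.0], [420, 241, 9, 7]), (308, [369.3, 265.1], [357, 254, 26, 23])] b [(254, [288.7, 256.1], [279, 249, 23, 15]), (59, [356.9, 266.4], [354, 262, 7, 10])]
blue a [(348, [251.7, 178.5], [229, 164, 46, 27])] b [(345, [291.9, 191.4], [273, 183, 38, 15])]
yel a [(95, [387.1, 246.0], [373, 237, 29, 19])] b [(232, [323.7, 255.3], [302, 253, 42, 6])]
head (array([ 0.4649, -0.2616,  0.0721]), np.float64(0.0018722063106471642)) handle end (array([ 0.5847, -0.3269,  0.074 ]), np.float64(0.0019324510248479132))
cover grip (array([0.5883, 0.2018, 0.0329]), np.float64(0.0032579220922014217))
pin tip wrist z.042 [ 0.5461 -0.0304  0.042 ] lifters [ 0.5064 -0.0321  0.035 ] [ 0.5815 -0.0343  0.035 ]
jar [0.7413 0.0448 0.09  ] tin [ 0.7439 -0.1353  0.038 ] tape [0.7351 0.1999 0.025 ]
base corners [array([0.4696, 0.0266]), array([0.6247, 0.0225]), array([ 0.6201, -0.0956]), array([ 0.4612, -0.0895])]
pencil [array([0.3718, 0.1708]), array([0.3593, 0.0409])]
```

The rows are not in the units I measure in: shifts go in shares of 40 cm and turns go in shares of 180 degrees. I convert before sending: -0.288 m / 0.4 = -0.72, -0.275 m / 0.4 = -0.6875, -1.07 rad / 3.1416 = -0.3406.

```bash
python3 shift.py '[[[0.085, -0.1, -0.035, 0, -0.043], [0.085, -0.2, -0.07, 0, -0.0859], [0.085, -0.3, -0.105, 0, -0.1289], [0.085, -0.4, -0.14, 0, -0.1719], [0.085, -0.5, -0.175, 0, -0.2149], [0.085, -0.6, -0.21, 0, -0.2578], [0.085, -0.6875, -0.2375, 0, -0.3008], [0.085, -0.72, -0.25, 0, -0.3406]]]' && python3 shift.py '[[[0.085, 0, 0, 0, 0], [0.085, 0, 0, 0, 0]]]'
python3 - <<'E'
from h import *
w=snap("wrist");save(w,"w1");np.savez("pics/w1.npz",**w)
E
```

```text
clock: 1.1
eef_pos: [0.5239, -0.2912, 0.2313]
eef_rot: [0.0, 0.247, 0.969, -0.001]
contact_force: [-0.4, 0.6, 0.1]
grip_width: 0.0849
finger_force: 0.0
clock: 1.3
eef_pos: [0.5249, -0.2877, 0.2312]
eef_rot: [-0.0, 0.249, 0.968, 0.0]
contact_force: [0.7, 0.4, -0.0]
grip_width: 0.0852
finger_force: 0.0
```

View pics/w1.png

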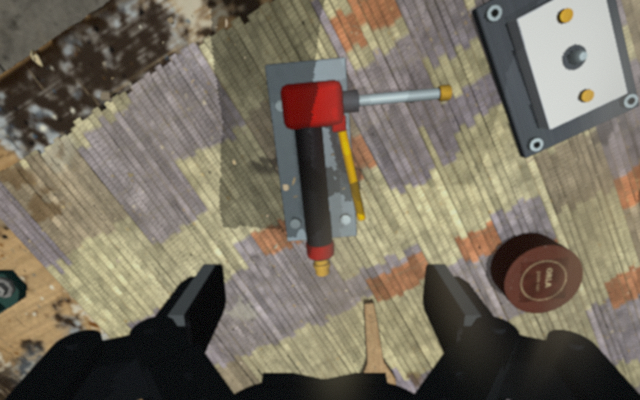

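The picture shows the red head at about (312,104), the handle running to (319,255), the nozzle tip at (447,93), and the trigger from (340,130) to (362,220). The pin is at (574,57).

Run:
```python
from h import *
np.set_printoptions(precision=4,suppress=True)
w=dict(np.load("pics/w1.npz"));a,b=snap("scene"),snap("side")
V=w["hsv"][...,2].astype(int)
c=[]
for v in range(140,236,5):
    m=np.where(w["hsv"][v,290:338,2]<75)[0]; c.append((290+(m.min()+m.max())/2,v,len(m)))
c=np.array(c);print(c[::5])
P=np.array([plane(w,p[:2],.075)[:2] for p in c if 20<p[2]<36])
d=np.linalg.svd(P-P.mean(0))[2][0];d*=np.sign(d[0]);o=P.mean(0);print("handle pt",o,"dir",d,np.degrees(np.arctan2(d[1],d[0])))
y=np.array([-d[1],d[0]])
yel=((20,150,100),(32,255,255))
print(blobs(mask(w,*yel,(310,60,470,290))))
tip=plane(w,(447,93),.075)[:2];print("nozzle tip from axis (want .12 minus)",(tip-o)@y,"origin x via tip",(tip-o)@d)
end=plane(w,(320,274),.075)[:2];hd=[plane(w,p,.075)[:2] for p in((311,82),(311,127))]
print("end x",(end-o)@d,"head",[(h-o)@d for h in hd])
O=o+((tip-o)@d)*d;print("origin",O,"squeeze",O+.065*d+.006*y, "trig tip rel",(plane(w,(362,218),.075)[:2]-O)@np.c_[d,y])
print("plate corners rel",[(plane(w,p,.012)[:2]-O)@np.c_[d,y] for p in((267,65),(346,59),(356,235),(288,241))])
print("tri handle end red",tri((a,(424.5,244)),(b,(356.9,266.4)),(w,(320,250)))," nozzle tip",tri((w,(447,93)),(a,(343,235))),"pin",plane(w,(574,57),.042))
print("tri head top",tri((w,(311,104)),(a,(366,259)),(b,(289,253))))
```

```text
[[308.5 140.   28. ]
 [311.  165.   27. ]
 [314.  190.   27. ]
 [316.  215.   27. ]]
handle pt [ 0.5252 -0.2991] dir [ 0.9155 -0.4023] -23.722050761011403
[(142, [445.3, 92.2], [440, 85, 12, 15]), (689, [351.1, 172.8], [338, 131, 27, 89]), (115, [320.2, 267.7], [315, 261, 11, 14])]
nozzle tip from axis (want .12 minus) 0.11780068451978531 origin x via tip -0.07114379730637047
end x 0.08660232237370717 head [np.float64(-0.08977638226608996), np.float64(-0.05384434185031754)]
origin [ 0.4601 -0.2705] squeeze [ 0.522  -0.2911] trig tip rel [0.1034 0.0418]
plate corners rel [array([-0.0399, -0.0363]), array([-0.0383,  0.0409]), array([0.1474, 0.0391]), array([ 0.1478, -0.0386])]
tri handle end red (array([ 0.579 , -0.323 ,  0.0799]), np.float64(0.0026129046073076726))  nozzle tip (array([ 0.5093, -0.1642,  0.0696]), np.float64(0.0032388921189311125)) pin [ 0.5392 -0.0421  0.042 ]
tri head top (array([ 0.4616, -0.2605,  0.0932]), np.float64(0.006861245166172032))
```

Run:
```python
from h import *
np.set_printoptions(precision=4,suppress=True)
w1=dict(np.load("pics/w1.npz"));w0=dict(np.load("pics/wrist0.npz"))
w0["hsv"]=cv2.cvtColor(w0["color"],cv2.COLOR_RGB2HSV)
w0["W"]=pose(dict(eef_rot=[-.0007,.7071,.7071,-.0006],eef_pos=[.6244,0,.2304]))@w0["mount"]
g=((12,110,80),(30,255,255))
print(blobs(mask(w0,*g,(190,165,300,240))),blobs(mask(w1,*g,(520,0,620,130))))
L1=[(209,202.5),(282,204.5)];L2=[(566,16),(587,96)]
for p,q in zip(L1,L2): print(tri((w0,p),(w1,q)),plane(w0,p,.035),plane(w1,q,.035))
print(tri((w0,(246,203)),(w1,(574,57))))
# base corners
for p,q in zip([(175,142),(181,244),(320,249)],[(610,0),(475,14),(527,155)]):print(plane(w0,p,.012),plane(w1,q,.012))
from workcell import arm, cams, ticket;print(pose(arm.read_state()),w1["W"])
```

```text
[(80, [208.3, 202.2], [204, 198, 10, 10]), (78, [281.6, 204.6], [277, 200, 10, 10])] [(145, [565.4, 15.0], [559, 9, 14, 13]), (117, [586.1, 95.2], [580, 90, 13, 12])]
(array([ 0.5052, -0.0328,  0.0327]), np.float64(0.00010234163321358885)) [ 0.5061 -0.0321  0.035 ] [ 0.5048 -0.0342  0.035 ]
(array([ 0.5809, -0.0351,  0.0323]), np.float64(0.0001468952674360421)) [ 0.5812 -0.0342  0.035 ] [ 0.5801 -0.0369  0.035 ]
(array([ 0.5426, -0.0343,  0.0294]), np.float64(0.000261455517301065))
[0.4693 0.0267 0.012 ] [0.5147 0.0202 0.012 ]
[ 0.4609 -0.0894  0.012 ] [ 0.4652 -0.0936  0.012 ]
[ 0.6198 -0.0955  0.012 ] [ 0.6166 -0.0944  0.012 ]
[[-0.8773  0.4799 -0.0001  0.5254]
 [ 0.4799  0.8773  0.0004 -0.2868]
 [ 0.0002  0.0003 -1.      0.2313]
 [ 0.      0.      0.      1.    ]] [[ 0.4831  0.8344  0.2653  0.4573]
 [ 0.8756 -0.4604 -0.1465 -0.2509]
 [-0.0001  0.303  -0.953   0.373 ]
 [ 0.      0.      0.      1.    ]]
```

Lifters triangulate cleanly at z≈0.0325 (expected 0.035), and their midpoint puts the jig at (0.543,-0.034). The gun is consistent with its given sizes, so I'm going down over the trigger.

To row units: 0.174 m / 0.4 = 0.435, 0.16 m / 0.4 = 0.4, -0.086 rad / 3.1416 = -0.0274.

```bash
python3 shift.py '[[[0.085, 0.0025, -0.0125, 0, -0.0274], [0.085, 0.0025, -0.0125, 0.1, -0.0274], [0.085, 0.0025, -0.0125, 0.2, -0.0274], [0.085, 0.0025, -0.0125, 0.3, -0.0274], [0.085, 0.0025, -0.0125, 0.4, -0.0274], [0.085, 0.0025, -0.0125, 0.435, -0.0274], [0.085, 0.0025, -0.0125, 0.435, -0.0274]]]'
python3 - <<'E'
from h import *
w=snap("wrist");save(w,"w2");a=snap("scene");np.savez("pics/w2.npz",**w)
E
```

```text
clock: 2.15
eef_pos: [0.5201, -0.2897, 0.055]
eef_rot: [-0.003, 0.206, 0.979, 0.001]
contact_force: [0.2, 1.1, -0.5]
grip_width: 0.0847
finger_force: 0.0
```

View pics/w2.png

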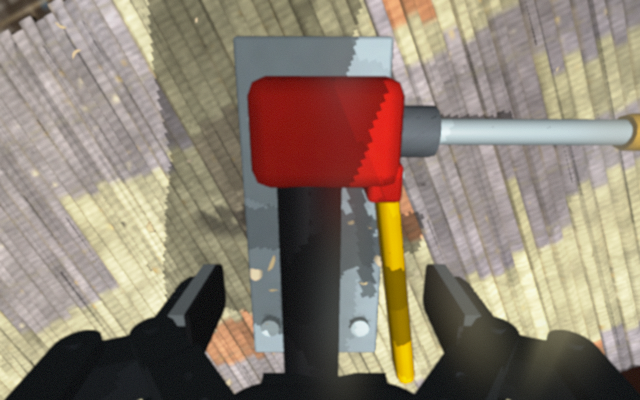

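The gun sits square between the open fingers: handle at column 311, trigger at columns 385–408, pads at 222 and 427. Squeezing now.

```bash
for i in 1 2; do python3 shift.py '[[[0.02, 0, 0, 0, 0], [0.02, 0, 0, 0, 0], [0.02, 0, 0, 0, 0], [0.02, 0, 0, 0, 0]]]'; done
python3 - <<'E'
from h import *
w=snap("wrist");save(w,"w3")
E
```

```text
clock: 2.65
eef_pos: [0.5245, -0.2913, 0.0602]
eef_rot: [0.003, 0.206, 0.979, 0.002]
contact_force: [2.1, 5.0, 9.2]
grip_width: 0.0342
finger_force: 58.8
clock: 3.05
eef_pos: [0.5245, -0.2912, 0.0602]
eef_rot: [0.003, 0.206, 0.979, 0.002]
contact_force: [2.4, 5.7, 9.8]
grip_width: 0.034
finger_force: 58.6
```

View pics/w3.png

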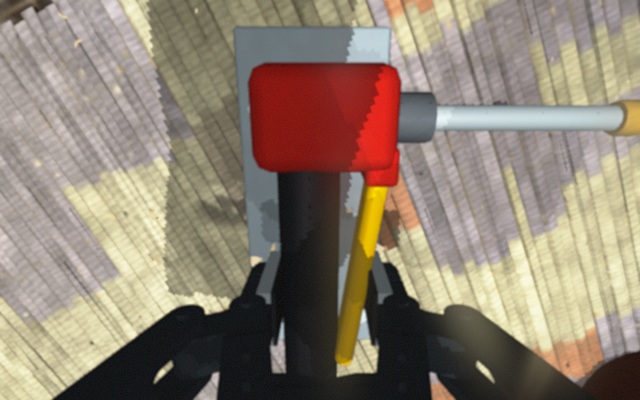

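The trigger (385→342 columns) is pressed against the handle, with the opening at 34 mm. Now releasing and lifting.

To row units: -0.185 m / 0.4 = -0.4625, -0.18 m / 0.4 = -0.45.

```bash
python3 shift.py '[[[0.085, 0, 0, 0, 0], [0.085, 0, 0, 0, 0], [0.085, 0, 0, 0, 0], [0.085, 0, 0, 0, 0], [0.085, 0, 0, 0, 0], [0.085, 0, 0, 0, 0]]]' && python3 shift.py '[[[0.085, 0, 0, -0.1125, 0], [0.085, 0, 0, -0.225, 0], [0.085, 0, 0, -0.3375, 0], [0.085, 0, 0, -0.45, 0], [0.085, 0, 0, -0.4625, 0]]]'
python3 - <<'E'
from h import *
from workcell import arm, cams, ticket
T=pose(arm.read_state());g=np.array([.59,.235,.24])
print(T.round(4),(T[:3,:3].T@(g-T[:3,3])).round(4))
w=snap("wrist");print(blobs(mask(w,(20,150,100),(32,255,255),(310,60,470,290))))
E
```

```text
clock: 3.7
eef_pos: [0.5218, -0.2925, 0.0576]
eef_rot: [0.0, 0.206, 0.979, -0.0]
contact_force: [-0.0, -0.3, 0.3]
grip_width: 0.0851
finger_force: 0.0
clock: 4.2
eef_pos: [0.5251, -0.2947, 0.2501]
eef_rot: [0.006, 0.206, 0.979, -0.003]
contact_force: [1.3, 0.0, 0.6]
grip_width: 0.0851
finger_force: 0.0
[[-0.915   0.4033  0.0105  0.5251]
 [ 0.4033  0.915  -0.008  -0.2947]
 [-0.0129 -0.0031 -0.9999  0.2501]
 [ 0.      0.      0.      1.    ]] [0.1543 0.5109 0.0066]
[(119, [453.5, 97.0], [448, 91, 11, 13]), (646, [358.1, 165.3], [350, 125, 17, 86]), (109, [320.2, 253.0], [316, 247, 10, 13])]
```

To row units: 0.368 m / 0.4 = 0.92, 0.046 m / 0.4 = 0.115.

```bash
python3 shift.py '[[[0.085, 0.035, 0.115, 0, 0], [0.085, 0.07, 0.23, 0, 0], [0.085, 0.105, 0.345, 0, 0], [0.085, 0.14, 0.46, 0, 0], [0.085, 0.175, 0.575, 0, 0], [0.085, 0.21, 0.69, 0, 0], [0.085, 0.245, 0.805, 0, 0], [0.085, 0.28, 0.92, 0, 0]]]' && python3 shift.py '[[[0.085, 0.035, 0.115, 0, 0.0462], [0.085, 0.07, 0.23, 0, 0.0923], [0.085, 0.105, 0.3575, 0, 0.1385], [0.085, 0.105, 0.3575, 0, 0.1846], [0.085, 0.105, 0.3575, 0, 0.2308], [0.085, 0.105, 0.3575, 0, 0.2769], [0.085, 0.105, 0.3575, 0, 0.3231], [0.085, 0.105, 0.3575, 0, 0.368]]]'
python3 - <<'E'
from h import *
w=snap("wrist");save(w,"w4");np.savez("pics/w4.npz",**w)
E
```

```text
clock: 5.05
eef_pos: [0.5665, 0.0917, 0.2405]
eef_rot: [-0.001, 0.206, 0.979, -0.001]
contact_force: [-0.0, -0.2, -0.0]
grip_width: 0.0851
finger_force: 0.0
clock: 5.85
eef_pos: [0.5857, 0.2375, 0.2401]
eef_rot: [-0.001, 0.709, 0.705, -0.002]
contact_force: [0.3, -0.3, 0.1]
grip_width: 0.0851
finger_force: 0.0
```

View pics/w4.png

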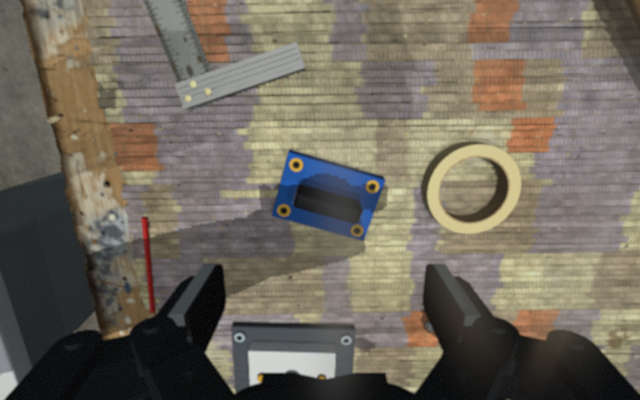

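The cover is at about (328,197) with bolts at (296,165), (373,186), (284,211) and (357,230). The black grip runs (295,190)–(362,215), turned about -15°.

Run:
```python
from h import *
from workcell import arm, cams, ticket
np.set_printoptions(precision=4,suppress=True)
w=dict(np.load("pics/w4.npz"));a,b=snap("scene"),snap("side")
g=((10,100,80),(30,255,255))
B=blobs(mask(w,*g,(270,145,390,245)));print(B)
P=np.array([plane(w,x[1],.018)[:2] for x in B if 15<x[0]<120]);print(P,P.mean(0))
blue=((95,120,40),(125,255,255))
def rect(c,box):
    m=cv2.morphologyEx(mask(c,*blue,box),cv2.MORPH_CLOSE,np.ones((15,15)));cs,_=cv2.findContours(m,0,2);k=max(cs,key=cv2.contourArea);return cv2.minAreaRect(k)
r=rect(w,(260,140,395,250));print(r)
Q=np.array([plane(w,p,.018)[:2] for p in cv2.boxPoints(r)]);print("plate",Q,Q.mean(0),np.linalg.norm(Q-np.roll(Q,1,0),axis=1))
d=mask(w,(0,0,0),(180,255,45),(285,175,372,228));cs,_=cv2.findContours(d,0,2);k=max(cs,key=cv2.contourArea);r2=cv2.minAreaRect(k);print(r2)
G=np.array([plane(w,p,.054)[:2] for p in cv2.boxPoints(r2)]);print("grip",G,G.mean(0),np.linalg.norm(G-np.roll(G,1,0),axis=1))
for c,bx in((a,(225,155,285,180)),(b,(275,170,312,190))):
    print(blobs(mask(c,(0,0,0),(180,255,45),bx)))
s=arm.read_state();print(s["joint_positions"],pose(s))
```

```text
[(110, [295.9, 164.4], [290, 159, 13, 12]), (99, [372.0, 186.3], [366, 181, 13, 12]), (87, [283.5, 210.0], [278, 205, 12, 11]), (73, [356.4, 230.1], [351, 225, 11, 11])]
[[0.5553 0.2396]
 [0.6377 0.2148]
 [0.5398 0.1879]
 [0.6218 0.1633]] [0.5887 0.2014]
((327.57550048828125, 196.23585510253906), (99.58639526367188, 66.89458465576172), 15.945395469665527)
plate [[0.525  0.1824]
 [0.5484 0.2546]
 [0.651  0.2244]
 [0.6335 0.1483]] [0.5895 0.2024] [0.1137 0.076  0.107  0.078 ]
((308.38238525390625, 197.97059631347656), (26.436382293701172, 22.55581283569336), 14.03624439239502)
grip [[0.5541 0.205 ]
 [0.5602 0.2276]
 [0.5854 0.2209]
 [0.5797 0.198 ]] [0.5699 0.2129] [0.0266 0.0235 0.026  0.0236]
[(303, [250.5, 169.6], [239, 160, 24, 20])]
[(275, [292.0, 181.5], [281, 176, 23, 12])]
[ 0.2829  0.2868  0.0068  1.2936 -0.0002  1.851 ] [[-0.0026  1.     -0.0026  0.5859]
 [ 1.      0.0026 -0.001   0.2374]
 [-0.001  -0.0026 -1.      0.2406]
 [ 0.      0.      0.      1.    ]]
```

To row units: 0.06 m / 0.4 = 0.15, -0.036 m / 0.4 = -0.09, -1.16 rad / 3.1416 = -0.3692.

```bash
python3 shift.py '[[[0.085, -0.025, 0.0075, 0.025, -0.0462], [0.085, -0.05, 0.0075, 0.05, -0.0923], [0.085, -0.09, 0.0075, 0.075, -0.1385], [0.085, -0.09, 0.0075, 0.1, -0.1846], [0.085, -0.09, 0.0075, 0.125, -0.2308], [0.085, -0.09, 0.0075, 0.15, -0.2769], [0.085, -0.09, 0.0075, 0.15, -0.3231], [0.085, -0.09, 0.0075, 0.15, -0.3692]]]' && python3 shift.py '[[[0.085, 0, 0, 0, -0.0379], [0.085, 0, 0, 0, -0.0379], [0.085, 0, 0, 0, -0.0379]]]'
python3 - <<'E'
from h import *
from workcell import arm, cams, ticket
np.set_printoptions(precision=4,suppress=True)
w0=dict(np.load("pics/w4.npz"));w=snap("wrist");save(w,"w5");np.savez("pics/w5.npz",**w)
B=[x for x in blobs(mask(w,(10,100,80),(30,255,255),(180,40,460,360)),60)];print(B)
A=[(295.9,164.4),(372,186.3),(283.5,210),(356.4,230.1)]
W=np.linalg.inv(w["W"])
for p in A:
    X=W@np.r_[plane(w0,p,.018),1];u=w["camera_matrix"]@X[:3];u=u[:2]/u[2]
    q=min(B,key=lambda x:np.hypot(*(np.array(x[1])-u)));print(u,q[1],tri((w0,p),(w,q[1])))
print(pose(arm.read_state()))
E
```

```text
clock: 6.8
eef_pos: [0.5888, 0.2014, 0.1808]
eef_rot: [-0.001, 0.2, 0.98, -0.001]
contact_force: [-0.5, 0.6, 0.4]
grip_width: 0.0852
finger_force: 0.0
clock: 7.1
eef_pos: [0.5894, 0.2017, 0.1818]
eef_rot: [-0.0, 0.146, 0.989, -0.0]
contact_force: [-0.7, -0.3, 0.2]
grip_width: 0.085
finger_force: 0.0
[(164, [293.1, 131.6], [286, 124, 15, 16]), (154, [354.9, 131.4], [348, 124, 15, 16]), (125, [295.6, 223.2], [289, 217, 14, 14]), (118, [352.7, 223.1], [346, 217, 14, 13]), (526, [430.6, 344.5], [420, 326, 24, 34])]
[354.9523 131.6628] [354.9, 131.4] (array([0.5552, 0.2395, 0.0176]), np.float64(9.377532922539533e-05))
[352.6313 223.5374] [352.7, 223.1] (array([0.6376, 0.2149, 0.0175]), np.float64(0.00019820278336337343))
[293.2408 131.8076] [293.1, 131.6] (array([0.5397, 0.1877, 0.0174]), np.float64(5.5291336772160414e-05))
[295.808  223.2386] [295.6, 223.2] (array([0.6219, 0.163 , 0.0174]), np.float64(3.3539966669568975e-05))
[[-0.9574  0.2887 -0.0006  0.5895]
 [ 0.2887  0.9574 -0.0002  0.2017]
 [ 0.0005 -0.0004 -1.      0.1819]
 [ 0.      0.      0.      1.    ]]
```

View pics/w5.png

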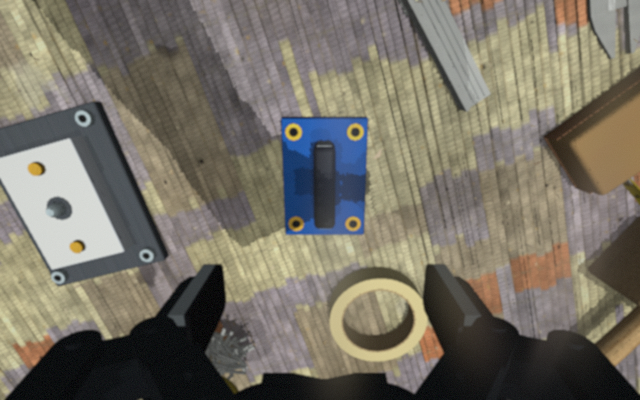

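The grip is square between the fingers at column 324, rows 142–227, and the bolts triangulate to z=0.0175 (plate top 0.018). The jig shows on the left with lifters at (36,169) and (78,246). Going down to grip.

To row units: 0.158 m / 0.4 = 0.395, 0.08 m / 0.4 = 0.2.

```bash
python3 shift.py '[[[0.085, 0, 0, 0.1, 0], [0.085, 0, 0, 0.2, 0], [0.085, 0, 0, 0.3, 0], [0.085, 0, 0, 0.375, 0], [0.085, 0, 0, 0.395, 0], [0.085, 0, 0, 0.395, 0], [0.085, 0, 0, 0.395, 0]]]' && python3 shift.py '[[[0.005, 0, 0, 0, 0], [0.005, 0, 0, 0, 0], [0.005, 0, 0, 0, 0], [0.005, 0, 0, 0, 0], [0.005, 0, 0, 0, 0], [0.005, 0, 0, 0, 0], [0.005, 0, 0, 0, 0]]]'
python3 - <<'E'
from h import *
np.set_printoptions(precision=4,suppress=True)
w0=dict(np.load("pics/wrist0.npz"));w1=dict(np.load("pics/w1.npz"));w5=dict(np.load("pics/w5.npz"))
w0["W"]=pose(dict(eef_rot=[-.0007,.7071,.7071,-.0006],eef_pos=[.6244,0,.2304]))@w0["mount"]
B=blobs(mask(w5,(12,110,80),(30,255,255),(10,140,110,265)));print(B)
for p,q,r in(((208.3,202.2),(565.4,15.),B[0][1]),((281.6,204.6),(586.1,95.2),B[1][1])):print(tri((w0,p),(w1,q),(w5,r)))
from workcell import arm, cams, ticket;print(pose(arm.read_state()))
E
```

```text
clock: 7.85
eef_pos: [0.5912, 0.2022, 0.0259]
eef_rot: [0.001, 0.145, 0.989, 0.0]
contact_force: [0.3, -0.1, -0.6]
grip_width: 0.085
finger_force: 0.0
clock: 8.55
eef_pos: [0.5901, 0.2017, 0.0249]
eef_rot: [0.0, 0.145, 0.989, -0.0]
contact_force: [-0.8, -1.7, 4.2]
grip_width: 0.0169
finger_force: 60.2
[(142, [35.1, 168.6], [28, 163, 15, 12]), (113, [76.3, 246.6], [70, 241, 14, 12])]
(array([ 0.5043, -0.0328,  0.0324]), np.float64(0.0002959638526932539))
(array([ 0.5802, -0.0355,  0.0321]), np.float64(0.0003044535112740582))
[[-0.9577  0.2878  0.0007  0.5901]
 [ 0.2878  0.9577 -0.0003  0.2017]
 [-0.0008 -0.     -1.      0.0249]
 [ 0.      0.      0.      1.    ]]
```

Grip holds: opening 16.9 mm, 60 N. Lifting, turning in line with the jig (yaw -2°), and carrying to 16 mm off the pin on its +y side.

To row units: -0.2237 m / 0.4 = -0.5593, -0.045 m / 0.4 = -0.1125, -0.256 rad / 3.1416 = -0.0815.

```bash
python3 shift.py '[[[0.005, 0, 0, -0.075, 0], [0.005, 0, 0, -0.1625, -0.0191], [0.005, 0, 0, -0.25, -0.0382], [0.005, -0.01, -0.1125, -0.25, -0.0573], [0.005, -0.02, -0.225, -0.25, -0.0815], [0.005, -0.03, -0.3375, -0.25, -0.0815], [0.005, -0.04, -0.45, -0.25, -0.0815], [0.005, -0.0483, -0.5593, -0.25, -0.0815]]]' && python3 shift.py '[[[0.005, 0, 0, 0, 0], [0.005, 0, 0, 0, 0], [0.005, 0, 0, 0, 0]]]'
python3 - <<'E'
from h import *
from workcell import arm, cams, ticket
print(pose(arm.read_state()).round(4))
a=snap("scene");save(a,"s2",(230,120,450,300),3)
E
```

```text
clock: 9.35
eef_pos: [0.5421, -0.0193, 0.123]
eef_rot: [-0.001, 0.018, 1.0, 0.0]
contact_force: [1.0, 0.2, -3.1]
grip_width: 0.0169
finger_force: 59.7
clock: 9.65
eef_pos: [0.5433, -0.0172, 0.1235]
eef_rot: [-0.001, 0.018, 1.0, 0.0]
contact_force: [-0.2, -0.1, -2.8]
grip_width: 0.017
finger_force: 60.2
[[-9.994e-01  3.530e-02 -1.300e-03  5.433e-01]
 [ 3.530e-02  9.994e-01  9.000e-04 -1.720e-02]
 [ 1.400e-03  9.000e-04 -1.000e+00  1.235e-01]
 [ 0.000e+00  0.000e+00  0.000e+00  1.000e+00]]
```

View pics/s2.png

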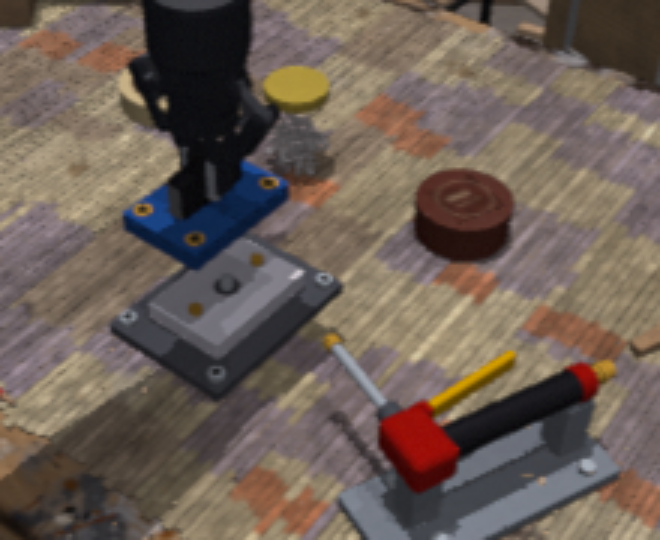

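The cover hangs level and lined up above the jig, and the trigger is back out. Lowering onto the pin tip.

To row units: 0.052 m / 0.4 = 0.13, 0.045 m / 0.4 = 0.1125.

```bash
python3 shift.py '[[[0.005, 0, 0, 0.0625, 0], [0.005, 0, 0, 0.1125, 0], [0.005, 0, 0, 0.13, 0], [0.005, 0, 0, 0.13, 0], [0.005, 0, 0, 0.13, 0]]]' && python3 shift.py '[[[0.005, 0, 0, 0.005, 0], [0.005, 0, 0, 0.01, 0], [0.005, 0, 0, 0.01, 0], [0.005, 0, 0, 0.01, 0]]]'
```

```text
clock: 10.2
eef_pos: [0.5445, -0.0174, 0.0729]
eef_rot: [0.0, 0.017, 1.0, -0.0]
contact_force: [-0.4, -0.4, -3.2]
grip_width: 0.0173
finger_force: 60.1
clock: 10.6
eef_pos: [0.544, -0.0181, 0.0686]
eef_rot: [0.0, 0.018, 1.0, -0.0]
contact_force: [0.6, 0.2, -2.5]
grip_width: 0.0172
finger_force: 60.1
```

To row units: 0.0015 m / 0.4 = 0.0038, 0.001 m / 0.4 = 0.0025.

```bash
python3 shift.py '[[[0.005, 0, 0, 0.0025, 0], [0.005, 0, 0, 0.0038, 0], [0.005, 0, 0, 0.0038, 0]]]' && python3 shift.py '[[[0.005, 0, 0, 0.0025, 0], [0.005, 0, 0, 0.0038, 0], [0.005, 0, 0, 0.0038, 0]]]'
```

```text
clock: 10.9
eef_pos: [0.5439, -0.018, 0.0669]
eef_rot: [0.0, 0.018, 1.0, -0.0]
contact_force: [0.4, -0.8, -3.0]
grip_width: 0.0169
finger_force: 60.5
clock: 11.2
eef_pos: [0.5441, -0.018, 0.0667]
eef_rot: [0.0, 0.018, 1.0, -0.0]
contact_force: [-3.6, 0.5, 5.1]
grip_width: 0.017
finger_force: 61.9
```

Contact at TCP z 0.0667 (0.067 expected), with about 8 N on the tip. Holding briefly, then sliding.

To row units: -0.008 m / 0.4 = -0.02, -0.006 m / 0.4 = -0.015.

```bash
python3 shift.py '[[[0.005, 0, 0, 0, 0], [0.005, 0, 0, 0, 0], [0.005, 0, -0.005, 0, 0], [0.005, 0, -0.01, 0, 0], [0.005, 0, -0.015, 0, 0], [0.005, 0, -0.02, 0, 0]]]' && python3 shift.py '[[[0.005, 0, -0.005, 0, 0], [0.005, 0, -0.01, 0, 0], [0.005, 0, -0.015, 0.0025, 0], [0.005, 0, -0.02, 0.005, 0], [0.005, 0, -0.02, 0.005, 0]]]'; python3 -c "
from h import *
from workcell import arm, cams, ticket
print(pose(arm.read_state()).round(4))"
```

```text
clock: 11.8
eef_pos: [0.5449, -0.0242, 0.0668]
eef_rot: [0.002, 0.017, 1.0, 0.002]
contact_force: [-0.4, 4.9, 3.5]
grip_width: 0.017
finger_force: 61.3
clock: 12.3
eef_pos: [0.5424, -0.0346, 0.0623]
eef_rot: [-0.001, 0.018, 1.0, -0.0]
contact_force: [0.8, -1.2, -3.4]
grip_width: 0.0168
finger_force: 60.2
[[-9.993e-01  3.660e-02 -1.800e-03  5.424e-01]
 [ 3.660e-02  9.993e-01 -7.000e-04 -3.460e-02]
 [ 1.800e-03 -7.000e-04 -1.000e+00  6.230e-02]
 [ 0.000e+00  0.000e+00  0.000e+00  1.000e+00]]
```

It dropped in: z fell 4.5 mm with no side force. Pressing down.

To row units: 0.007 m / 0.4 = 0.0175, 0.006 m / 0.4 = 0.015.

```bash
python3 shift.py '[[[0.005, 0, 0, 0.005, 0], [0.005, 0, 0, 0.01, 0], [0.005, 0, 0, 0.015, 0], [0.005, 0, 0, 0.0175, 0], [0.005, 0, 0, 0.0175, 0], [0.005, 0, 0, 0.0175, 0]]]' && python3 shift.py '[[[0.005, 0, 0, 0.0025, 0], [0.005, 0, 0, 0.005, 0], [0.005, 0, 0, 0.005, 0], [0.005, 0, 0, 0.005, 0]]]'
```

```text
clock: 12.9
eef_pos: [0.5429, -0.0343, 0.0569]
eef_rot: [-0.0, 0.018, 1.0, -0.001]
contact_force: [-4.1, -1.3, 5.5]
grip_width: 0.017
finger_force: 61.5
clock: 13.3
eef_pos: [0.5429, -0.0343, 0.0553]
eef_rot: [-0.0, 0.018, 1.0, -0.001]
contact_force: [-4.1, -0.9, 7.3]
grip_width: 0.0171
finger_force: 61.9
```

To row units: 0.003 m / 0.4 = 0.0075, 0.002 m / 0.4 = 0.005.

```bash
python3 shift.py '[[[0.005, 0, 0, 0.0025, 0], [0.005, 0, 0, 0.005, 0], [0.005, 0, 0, 0.0075, 0], [0.005, 0, 0, 0.0075, 0], [0.005, 0, 0, 0.0075, 0]]]' && python3 shift.py '[[[0.005, 0, 0, 0.0025, 0], [0.005, 0, 0, 0.0038, 0], [0.005, 0, 0, 0.0038, 0], [0.005, 0, 0, 0.0038, 0], [0.005, 0, 0, 0.0038, 0]]]'
python3 - <<'E'
from h import *
b=snap("side");save(b,"b2",(240,150,400,310),3.7)
E
```

```text
clock: 13.8
eef_pos: [0.5428, -0.0344, 0.0548]
eef_rot: [-0.0, 0.018, 1.0, -0.001]
contact_force: [-11.6, 0.7, 24.6]
grip_width: 0.0171
finger_force: 64.4
clock: 14.3
eef_pos: [0.5428, -0.0344, 0.0548]
eef_rot: [-0.0, 0.018, 1.0, -0.001]
contact_force: [-14.9, -0.4, 33.8]
grip_width: 0.0172
finger_force: 65.8
```

View pics/b2.png

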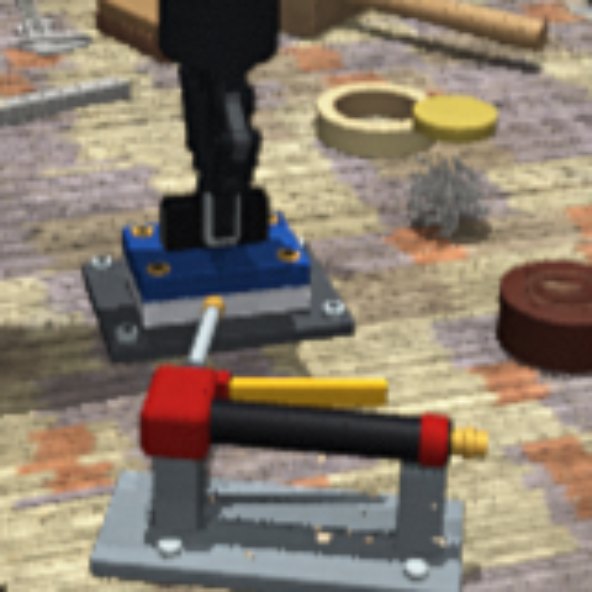

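The cover sits flush and square on the seat, stopped hard at z 0.0548. Easing the push slightly, then handing in.

To row units: -0.0015 m / 0.4 = -0.0038.

```bash
python3 shift.py '[[[0.005, 0, 0, -0.0038, 0], [0.005, 0, 0, -0.0038, 0], [0.005, 0, 0, -0.0038, 0], [0.005, 0, 0, -0.0038, 0]]]' && python3 -c "
from workcell import arm, cams, ticket
print(ticket.hand_in())"
```

```text
clock: 14.75
eef_pos: [0.5428, -0.0343, 0.0548]
eef_rot: [-0.0, 0.018, 1.0, -0.001]
contact_force: [-11.1, -1.9, 24.1]
grip_width: 0.0171
finger_force: 64.3
the job is handed in; nothing more can be done
None
```

I squeezed the trigger fully and let it spring back, then dropped the cover onto the pin. I handed in at 14.75 s still holding it flat on the seat with about 24 N; the bystanders were left untouched, and no verdict came back.

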